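# Unlock the ingredient chest and hold up the opened lock

### The job

Take the dial lock off the ingredient chest: while the shackle is still shut, turn the dial until its pointer clicks in at the index mark, rest there a moment, then draw the shackle fully open while the lock still sits on its rail. Lift the lock off the hasp stud with its shackle still drawn out and finish holding it up in the gripper, still and level, about 12 cm above where it sat, without shifting any of the other things on the lid or the worktop. Do not put it down or let go: the program ends while holding it.

Things in the scene. Friction and masses are not known exactly. Their poses are not given: they have to be found in the camera images.
- lock: the combination lock: a steel block 70 mm long (x), 54 wide (y), 32 tall, 0.38 to 0.54 kg, sitting loose on the hasp rail. Origin at the centre of the block's underside, on the rail top; x points to shackle and stud, z up. Two runners reach 8 mm lower either side of the rail (1.5 mm play), so it slides along x and lifts off but cannot twist. A raised index mark lies on top at the +x edge
- lock_center (a point): centre of the lock's steel block, 16 mm above its underside; axes as the lock. The block can be gripped here across its 54 mm width, below the dial: beside it there is free space down to the chest lid, 46 mm below this point
- dial_grip (a point): on the dial's vertical axis through the lock's middle, 54 mm above the lock's underside: where to grip. A skirt 46 mm across (top 35 mm above the underside) carries a black bar 12 mm thick (y), about 40 long (x), 24 tall, its top 5 mm above this point, with a wedge nose and a metal line at the +x end: the pointer. Its x points along the nose. The lock can be dragged and lifted by the bar
- dial (a joint): angle of the dial on the lock, rad: 0 when the pointer nose is at the index mark, nearest the shackle; positive anticlockwise from above; starts between 0.8 and 2.35, so turn it clockwise. It clicks into a notch every 30 degrees (0.524 rad), one of them at 0, with about 0.07 N m between. Only within about 0.2 rad of 0 can the shackle be drawn
- shackle (a joint): how far the shackle is drawn out of the lock, m: 0 shut, 0.022 fully open; slides along the lock's x with 2.5 N of friction and stays where it is left; blocked after 3 mm of play while the dial is off its mark
- shackle_bow (a point): middle of the shackle's cross bar: 8 mm thick, 24 mm above the lock's underside (6 mm clear below the stud's head), 53 mm in front of the lock's origin when shut, 75 mm when fully open. The U is 30 mm wide inside; from the lock's front face (35 mm in front of its origin) to the inner side of the cross bar there are 14 mm shut, 36 mm fully open
- stud (a point): top centre of the fixed hasp stud inside the U: neck 10 mm across, head 22 across and 6 thick, top 40 mm above the rail; x along the rail. The U passes over the head only when open and the stud midway in it (53 mm in front of the lock's origin, give or take 6; 42 at the start). Pulling the lock back along its -x by 24 mm hooks the cross bar on the neck and draws the shackle open
- chest: the fixed low steel chest, 300 x 280 mm, lid top 70 mm above the worktop; origin under its centre; the 28 mm wide, 30 mm high hasp rail runs along its x on the lid, rail top at 100 mm
- cup: an open steel cup, 64 mm across, 55 mm tall, standing on the chest lid; origin at the centre of its underside
- jar: a glass jar with a steel cap, 56 mm across, 62 mm tall, standing on the chest lid; origin at the centre of its underside
- key_padlock: a small brass key padlock without a dial, body 42 x 40 x 18 mm, lying on the chest lid, not part of the job; origin at the centre of its underside
- scoop: a steel scoop, 255 mm long, 85 mm wide, 55 mm tall, lying beside the chest; origin under the centre of its pan
- bowl: a steel bowl, 150 mm across, 60 mm tall; origin at the centre of its underside
- sauce_bottle: a green glass bottle, 60 mm across, 190 mm tall; origin at the centre of its underside
- mug: a white mug, 80 mm across, 90 mm tall; origin at the centre of its underside
Things that resemble listed ones, but are neither listed nor needed, are in the scene too. What is shaped like the lock but blue is not meant.

How it is judged:
By the outcome, as a careful person would: the job done as asked, in the order asked, and still so for the second after the job is handed in, while the arm keeps its last pose, push and grip.
It also fails if it takes over 51 s, if anything falls off the work surface, if the arm or the gripper's body presses on something with over 40 N, if the wrist force passes 120 N, or if a joint passes its speed limit or range.

### The arm

A 6-joint arm with a two-finger parallel gripper is mounted at the origin on the work surface. World frame = base frame: x ahead of the robot, y to its left, z up, the work surface at z = 0. Lengths are in m, angles in rad, forces in N, time in s.
With the tool pointing down it reaches from about 0.375 to 0.975 m from the base axis. Payload 3.8 kg.
Tool frame: the origin (TCP) lies midway between the tips of the shut fingers; the grasp point (between the pads) lies 19 mm behind it; z points along the fingers, y is the line along which they close (so a half turn about z gives the same grasp; the last joint's range is limited). The gripper opens to 85 mm and grips with 20 to 120 N. Pads are 22 mm wide; open, the fingers measure 114 mm over their backs; the gripper's body (76 mm by 85 mm) begins 54 mm behind the grasp point. The pads swing forward as they close: fully open they stand 13 mm farther back than shut.
Start: joints at [1.151, 0.264, 1.604, -0, 1.274, -0.037], TCP at [0.252, 0.626, 0.231] pointing down, gripper open.
Joint ranges: [-2.63, 2.63], [-0.94, 2.18], [0.31, 2.57], [-1.31, 4.45], [0, 2.66], [-2.55, 2.55]. Speed limits (rad/s): [2.57, 2.57, 3.14, 3.14, 3.14, 3.14].

### API

Orientations are given as a rotation vector (axis times angle).
In Python, from workcell import bot gives the robot as it stands.
- The arm moves only by the tool jog_arm, never from a script. Its argument "motion" is a list of rows, each a list of 5 numbers: the opening, from -1 (shut) to 1 (fully open), then the shift along the tool's x, y, z in mm, then the turn about the tool's z in degrees. In form: [[claw, x, y, z, twist], ...]. A call has 1 to 10 rows; each row shifts and turns the commanded pose from where the row before left it, along the tool's axes as they then stand; what a row does not reach is not made up. A row lasts 1/12 s, in which the tool goes at most 41.7 mm and 7.16 degrees, less where a joint would pass 70% of its speed; a pose out of reach is approached as far as the arm can. A call with a gripper value outside its range is refused whole. The fingers move at their own pace and stop on an object; "force" is the grip in N (left out, the last holds). Time passes only in rows, so rows that do not move let the fingers close. It gives the time, the measured TCP pose, the force, the opening and the grip force at its end, in the units of the state.
- bot.read_state(): the state, without advancing time (a new reading comes with each control period).
- bot.read_camera(name): name is "scene" or "side" or "wrist"; returns (picture, depth): 420x560x3 uint8, red, green, blue; 420x560 float32, m along the optical axis (not along the pixel's ray), 0 where there is no reading.
- bot.get_calibration(name): a dict with "vfov" (degrees; the focal length in pixels is half the picture's height over the tangent of half this angle, whatever the lens; pixels are square), "cx", "cy" (the principal point, pixels), "dist" ([k1, k2, p1, p2, k3] as OpenCV has them; the pictures are not rectified), "rvec" (rotation vector, rad) and "tvec" (3), from world to camera coordinates, as OpenCV has them; the wrist camera has in their place "tool_from_camera" (4x4, takes a point from camera to tool coordinates, whose origin is the TCP and whose axes are the flange's). Camera axes: x right, y down, z forward; pixel columns grow to the right and rows downward; lengths in m; the calibration is good to about 2 mm. A picture is of the moment at which its call begins: read the wrist's pose just before it. get_calibration takes no time and is no camera call.
- bot.finish_job(): hands the job in; it is judged then, once.
The state is a dict: "time": time; "q": joint angles; "joint_vel": joint speeds; "joint_torque": joint torques, N m; "tool_pos": TCP position; "tcp_rot": TCP orientation; "wrist_force": force on the tool from outside, world axes, zero at the start; "torque": the same for the moment, N m; "width": opening from 0.0 (shut) to 1.0 (fully open); "grip_force": force on a finger pad.
Only numpy, scipy, OpenCV 4.12 (cv2) and the standard library are available. Lean on these libraries where they do the work, as an engineer would, in place of code of your own. Each camera call takes 0.05 s, during which the arm holds its last target. There are 200 camera calls.

## Working session

There is one attempt and no reset: what is moved stays moved. The work goes in short steps, Python scripts to look and compute and a tool call to move; the robot and the scene stay as the last step left them, time stands still between calls to the robot, and variables do not carry over. Pictures are saved under pics/ and viewed, at most 10 in all, crops included, and the job is handed in when it is done.

Besides the shell and the picture viewer there is one more tool, called after ">>>" in YAML: its name, and indented under it one key for each argument. jog_arm: Moves the arm, as the interface text tells. Its arguments: {"type":"object","properties":{"motion":{"type":"array"},"force":{"type":"number"}},"required":["motion"]}

```bash
ls; mkdir -p pics; cat > h.py <<'E'
import numpy as np, cv2
from workcell import bot
def K(c):
    f=210/np.tan(np.radians(c['vfov'])/2); return np.array([[f,0,c['cx']],[0,f,c['cy']],[0,0,1.]])
def pose(name,st=None):
    c=bot.get_calibration(name)
    if 'rvec' in c:
        R=cv2.Rodrigues(np.array(c['rvec'],float))[0]; t=np.array(c['tvec'],float)
        return c,R.T,-R.T@t
    T=np.array(c['tool_from_camera']); Rt=cv2.Rodrigues(np.array(st['tcp_rot'],float))[0]
    return c,Rt@T[:3,:3],Rt@T[:3,3]+np.array(st['tool_pos'])
def rays(name,uv,st=None):
    c,R,o=pose(name,st)
    n=cv2.undistortPoints(np.array(uv,float).reshape(-1,1,2),K(c),np.array(c['dist'],float)).reshape(-1,2)
    return o,np.c_[n,np.ones(len(n))]@R.T
def onplane(name,uv,z,st=None):
    o,d=rays(name,uv,st); return o+d*((z-o[2])/d[:,2])[:,None]
def cloud(name,D,st=None):
    v,u=np.mgrid[0:420,0:560]; o,d=rays(name,np.c_[u.ravel(),v.ravel()],st)
    return (o+d*D.ravel()[:,None]).reshape(420,560,3)
def grab(name,tag):
    st=bot.read_state(); p,D=bot.read_camera(name); np.savez(f'pics/{tag}.npz',p=p,D=D,st=np.array([st],object)); cv2.imwrite(f'pics/{tag}.png',p[:,:,::-1]); return p,D,st
E
python3 - <<'E'
from h import *
for n in('scene','side','wrist'):
    p,D,st=grab(n,n+'0'); c,R,o=pose(n,st); print(n,o.round(3),R[:,2].round(2),c['vfov'])
print(st)
a=[cv2.imread(f'pics/{n}0.png') for n in('scene','side')]
cv2.imwrite('pics/a.png',cv2.resize(np.hstack(a),(800,300)))
E
```

```text
pics
scene [ 1.648 -0.56   1.477] [-0.61  0.3  -0.73] 42.14791396939032
side [ 0.251 -0.64   0.954] [ 0.25  0.57 -0.78] 56.06086538740446
wrist [0.181 0.654 0.373] [ 0.28 -0.12 -0.95] 59.60840564532365
{'time': 0.1, 'q': array([ 1.15109714e+00,  2.64704064e-01,  1.60527788e+00,  7.98640099e-06,
        1.27370879e+00, -3.68641487e-02]), 'joint_vel': array([-0.00015893, -0.00178069, -0.00302744, -0.00127185,  0.00031763,
        0.00040333]), 'joint_torque': array([ 3.89337329e-04, -5.16705287e+01, -3.68591416e+01, -8.74459920e-05,
        6.40290484e-03,  3.62420144e-05]), 'tool_pos': array([0.25184565, 0.62552127, 0.230047  ]), 'tcp_rot': array([-0.59760181, -3.08373741,  0.00320695]), 'wrist_force': array([-0.4214465 , -0.65613953, -0.14441146]), 'torque': array([-0.0541583 , -0.00010796, -0.01867414]), 'grip_force': 0.0, 'width': 1.0039716366098144}
```

View pics/side0.png

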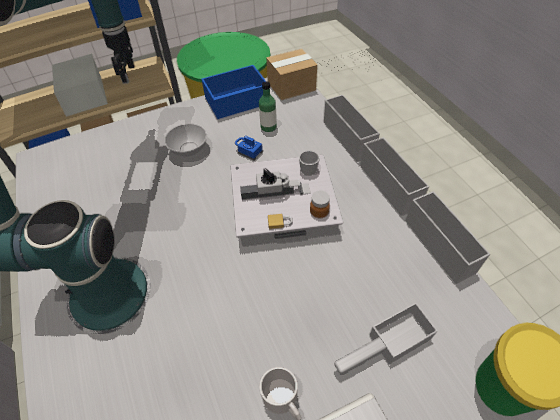

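View pics/scene0.png

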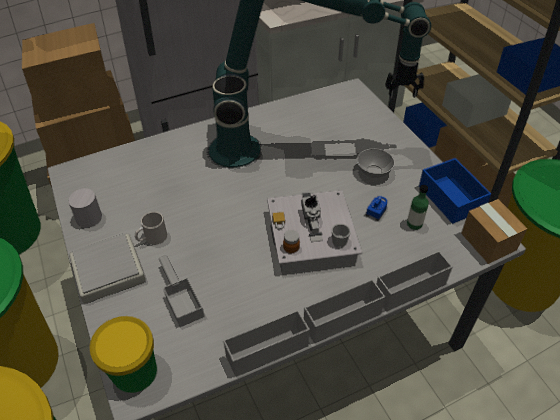

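The side view shows the steel lock on the chest rail at about (268,183), and a blue look-alike on the worktop at (249,147). In the scene view they are at (312,205) and (376,207). The brass key padlock is at side (276,220). The steel one with the black dial on the rail fits the description. I'll enlarge it and measure.

```bash
python3 - <<'E'
from h import *
o=[]
for n,(x,y) in (('side',(225,145)),('scene',(262,170))):
    z=np.load(f'pics/{n}0.npz',allow_pickle=True); P=cloud(n,z['D'])
    im=cv2.imread(f'pics/{n}0.png')[y:y+100,x:x+100]; o.append(cv2.resize(im,(400,400),interpolation=cv2.INTER_CUBIC))
    Q=P[y-10:y+110,x-10:x+130].reshape(-1,3)
    lid=Q[abs(Q[:,2]-.07)<.004]; 
    r=cv2.minAreaRect(lid[:,:2].astype(np.float32)*1000); print(n,'lid',r,len(lid))
    c=np.array(r[0])/1000
    near=np.linalg.norm(Q[:,:2]-c,axis=1)<.13
    for a,b in((.096,.104),(.127,.138),(.145,.165)):
        s=Q[near&(Q[:,2]>a)&(Q[:,2]<b)]; print(a,len(s),[tuple(np.round(v,1) if np.ndim(v)==0 else np.round(v,1)) if np.ndim(v) else round(v,1) for v in cv2.minAreaRect(s[:,:2].astype(np.float32)*1000)])
        if a>.14: print(s.round(3).tolist()[::4])
cv2.imwrite('pics/b.png',np.hstack(o))
E
```

```text
side lid ((609.486328125, 96.50764465332031), (414.761962890625, 401.49176025390625), 64.99858093261719) 4978
0.096 213 [(np.float64(582.4), np.float64(97.1)), (np.float64(187.0), np.float64(171.2)), 54.1]
0.127 362 [(np.float64(594.4), np.float64(45.3)), (np.float64(215.6), np.float64(162.6)), 8.0]
0.145 74 [(np.float64(518.3), np.float64(80.9)), (np.float64(13.0), np.float64(38.2)), 12.7]
[[0.515, 0.1, 0.16], [0.517, 0.097, 0.157], [0.512, 0.093, 0.159], [0.522, 0.087, 0.16], [0.516, 0.087, 0.16], [0.51, 0.089, 0.156], [0.519, 0.081, 0.159], [0.512, 0.086, 0.154], [0.521, 0.078, 0.157], [0.512, 0.086, 0.151], [0.518, 0.071, 0.161], [0.513, 0.082, 0.149], [0.52, 0.068, 0.159], [0.513, 0.082, 0.145], [0.518, 0.064, 0.16], [0.515, 0.074, 0.148], [0.523, 0.063, 0.155], [0.518, 0.065, 0.151], [0.52, 0.063, 0.148]]
scene lid ((550.037841796875, 123.26579284667969), (411.08160400390625, 527.6864013671875), 62.83611297607422) 2819
0.096 125 [(np.float64(561.1), np.float64(87.2)), (np.float64(239.3), np.float64(93.7)), 7.8]
0.127 175 [(np.float64(573.3), np.float64(88.3)), (np.float64(186.4), np.float64(77.5)), 10.1]
0.145 50 [(np.float64(527.4), np.float64(75.9)), (np.float64(29.8), np.float64(59.2)), 57.5]
[[0.516, 0.095, 0.163], [0.518, 0.098, 0.158], [0.522, 0.092, 0.16], [0.517, 0.083, 0.155], [0.522, 0.096, 0.154], [0.52, 0.078, 0.155], [0.525, 0.091, 0.154], [0.525, 0.072, 0.157], [0.526, 0.087, 0.151], [0.527, 0.067, 0.157], [0.529, 0.062, 0.155], [0.528, 0.078, 0.148], [0.558, 0.07, 0.145]]
```

View pics/b.png

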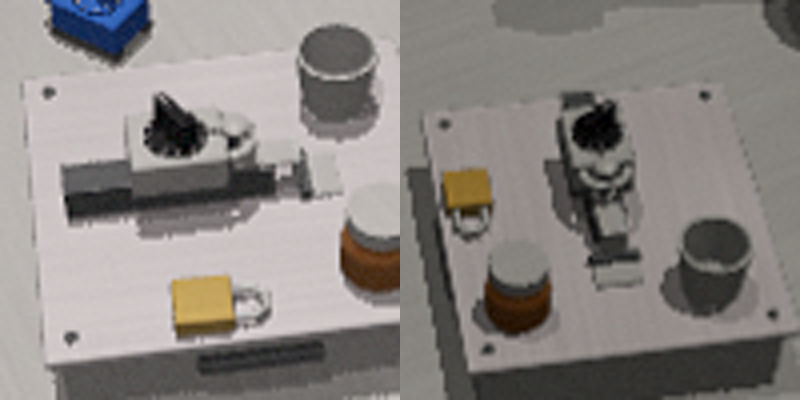

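>>> jog_arm:
  motion:
    - [1,-30,-27,-3,0]
    - [1,-30,-27,-3,0]
    - [1,-30,-27,-3,0]
    - [1,-30,-27,-3,0]
    - [1,-30,-27,-3,0]
    - [1,-30,-27,-3,0]
    - [1,-30,-27,-3,0]
    - [1,-30,-27,-3,0]
    - [1,-30,-27,-3,0]
    - [1,-30,-27,-3,0]
  force: 70

```text
time: 0.98
tool_pos: [0.4297, 0.2617, 0.2613]
tcp_rot: [0.597, 3.084, -0.0]
wrist_force: [-0.0, 0.9, 0.4]
width: 0.999
grip_force: 0.0
```

>>> jog_arm:
  motion:
    - [1,-30,-27,-2,0]
    - [1,-30,-27,-2,0]
    - [1,-30,-27,-2,0]
    - [1,-30,-27,-2,0]
    - [1,-30,-27,-2,0]

```text
time: 1.4
tool_pos: [0.5185, 0.0804, 0.2713]
tcp_rot: [0.598, 3.084, 0.0]
wrist_force: [0.5, 0.6, 0.8]
width: 1.0
grip_force: 0.0
```

>>> jog_arm:
  motion:
    - [1,0,0,0,6.5]
    - [1,0,0,0,6.5]
    - [1,0,0,0,6.5]
    - [1,0,0,0,6.5]
    - [1,0,0,0,6.5]
    - [1,0,0,0,6.5]
    - [1,0,0,0,6.5]
    - [1,0,0,0,6.5]
    - [1,0,0,0,6.5]
    - [1,0,0,0,0]

```text
time: 2.23
tool_pos: [0.518, 0.0823, 0.2709]
tcp_rot: [-2.032, -2.396, 0.001]
wrist_force: [-0.2, 0.1, -0.4]
width: 0.995
grip_force: 0.0
```

>>> jog_arm:
  motion:
    - [1,0,0,0,0]
    - [1,0,0,0,0]

```text
time: 2.4
tool_pos: [0.5181, 0.0823, 0.2711]
tcp_rot: [-2.025, -2.402, 0.0]
wrist_force: [0.4, 1.2, -0.8]
width: 1.004
grip_force: 0.0
```

```bash
python3 - <<'E'
from h import *
p,D,st=grab('wrist','w1'); print(st['time'],st['tool_pos'],st['q'].round(3),st['wrist_force'].round(2))
R=cv2.Rodrigues(st['tcp_rot'])[0]; print(R.round(3))
E
```

```text
2.4 [0.51813557 0.08233725 0.27107427] [ 0.11  -0.045  1.872 -0.     1.316 -0.06 ] [ 0.44  1.17 -0.77]
[[-0.169  0.986 -0.   ]
 [ 0.986  0.169 -0.   ]
 [-0.    -0.    -1.   ]]
```

View pics/w1.png

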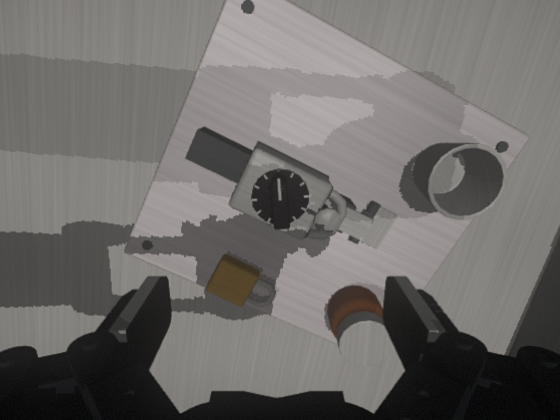

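The wrist view shows the lock block at about (280,190). Its dial sits at (280,197) with the metal line pointing up-image at (279,185), and the shackle and stud are at (335,215). I'll measure the axis and the bar direction.

```bash
python3 - <<'E'
from h import *
z=np.load('pics/w1.npz',allow_pickle=True); p,D,st=z['p'],z['D'],z['st'][0]; P=cloud('wrist',D,st)
W=P[120:260,180:400]; print('lid z',np.median(P[60:100,300:400][...,2]).round(4))
def rect(m,t):
    s=W[m][:,:2].astype(np.float32)*1000; r=cv2.minAreaRect(s); print(t,len(s),np.round(r[0],1),np.round(r[1],1),round(r[2],1))
Z=W[...,2]
near=np.hypot(W[...,0]-.518,W[...,1]-.081)<.06
rect(near&(Z>.153)&(Z<.165),'bar')
rect(near&(Z>.128)&(Z<.1335),'top')
g=cv2.cvtColor(p,cv2.COLOR_RGB2GRAY)[120:260,180:400]
# black skirt disc contour
m=((g<45)&near&(Z>.125)).astype(np.uint8); n,l,s,c=cv2.connectedComponentsWithStats(m); i=1+s[1:,4].argmax(); print('disc px',s[i],c[i]+[180,120])
# metal line
m=((g>90)&(Z>.15)&near); v,u=np.nonzero(m); print('line',list(zip(u+180,v+120))[:40])
if len(u)>3:
    q=onplane('wrist',np.c_[u+180,v+120],.159,st)[:,:2]*1000; vx=cv2.fitLine(q.astype(np.float32),cv2.DIST_L2,0,.01,.01).ravel(); print(vx, np.degrees(np.arctan2(vx[1],vx[0])),q.min(0),q.max(0))
# rail sides
R=P[...,2]; q=P[(abs(R-.1)<.003)&(np.hypot(P[...,0]-.54,P[...,1]-.085)<.17)]; print('rail',len(q),cv2.minAreaRect(q[:,:2].astype(np.float32)*1000))
# lid corner screws
gg=cv2.cvtColor(p,cv2.COLOR_RGB2GRAY)
im=cv2.resize(p[120:260,180:400,::-1],(792,504),interpolation=cv2.INTER_CUBIC); cv2.imwrite('pics/w1c.png',im)
q=onplane('wrist',[[248,7],[502,147],[147,245]],.07,st); print(q.round(4))
d=q[1]-q[0];e=q[0]-q[2]; print(np.degrees([np.arctan2(d[1],d[0]),np.arctan2(e[1],e[0])-np.pi/2]), np.linalg.norm(d),np.linalg.norm(e),(q[1]+q[2])/2)
E
```

```text
lid z 0.0699
bar 818 [520.1  83.8] [12.  39.9] 13.6
top 3036 [530.  79.] [54.1 89.8] 73.4
disc px [  72   51   56   58 2013] [279.44162941 199.18777943]
line [(np.int64(277), np.int64(179)), (np.int64(278), np.int64(179)), (np.int64(279), np.int64(179)), (np.int64(277), np.int64(180)), (np.int64(278), np.int64(180)), (np.int64(279), np.int64(180)), (np.int64(278), np.int64(181)), (np.int64(279), np.int64(181)), (np.int64(278), np.int64(182)), (np.int64(279), np.int64(182)), (np.int64(278), np.int64(183)), (np.int64(279), np.int64(183)), (np.int64(278), np.int64(184)), (np.int64(279), np.int64(184)), (np.int64(278), np.int64(185)), (np.int64(279), np.int64(185)), (np.int64(280), np.int64(185)), (np.int64(278), np.int64(186)), (np.int64(279), np.int64(186)), (np.int64(280), np.int64(186)), (np.int64(278), np.int64(187)), (np.int64(279), np.int64(187)), (np.int64(278), np.int64(188)), (np.int64(279), np.int64(188)), (np.int64(280), np.int64(188)), (np.int64(278), np.int64(189)), (np.int64(279), np.int64(189)), (np.int64(280), np.int64(189)), (np.int64(278), np.int64(190)), (np.int64(279), np.int64(190)), (np.int64(280), np.int64(190)), (np.int64(278), np.int64(191)), (np.int64(279), np.int64(191)), (np.int64(280), np.int64(191)), (np.int64(278), np.int64(192)), (np.int64(279), np.int64(192)), (np.int64(280), np.int64(192)), (np.int64(278), np.int64(193)), (np.int64(279), np.int64(193)), (np.int64(280), np.int64(193))]
[ 2.3297697e-01 -9.7248226e-01  5.1753156e+02  9.4163231e+01] -76.527596 [514.9820388   86.79203153] [519.61593899 101.3224818 ]
rail 3139 ((583.8544921875, 92.83055877685547), (200.41502380371094, 240.81777954101562), 47.23746871948242)
[[ 0.4696  0.2217  0.07  ]
 [ 0.7191  0.1465  0.07  ]
 [ 0.4001 -0.0085  0.07  ]]
[-16.77079753 -16.80684164] 0.2606106774326855 0.24044367675860426 [0.55958496 0.069034   0.07      ]
```

View pics/w1c.png

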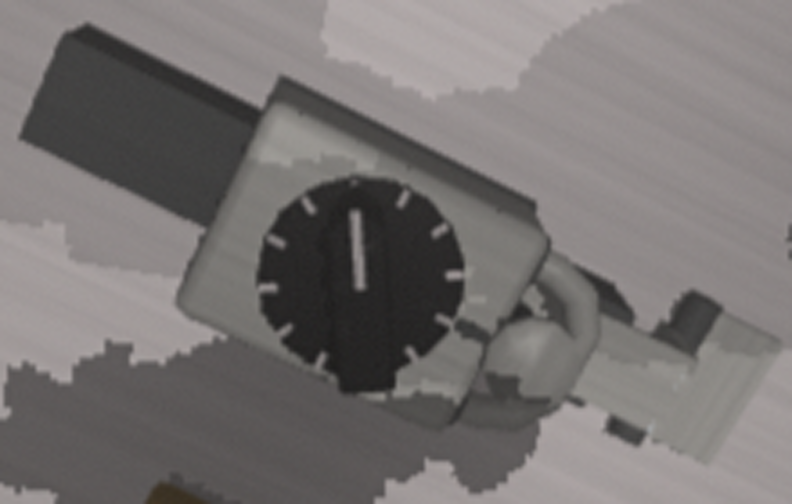

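The crop shows the dial's tick ring centred at crop (361,280), which is picture (280,198). The pointer is up-image and the lock's +x points right-down. Lock yaw is -16.7° and bar direction 103.5°, so the dial is at about 120° (2.09 rad, four notches), which lies inside the stated range.

```bash
python3 - <<'E'
from h import *
z=np.load('pics/w1.npz',allow_pickle=True); p,D,st=z['p'],z['D'],z['st'][0]; P=cloud('wrist',D,st)
print('disc',onplane('wrist',[[(361+.5)/3.6-.5+180,(280.5+.5)/3.6-.5+120]],.135,st)*1000)
W=P[120:260,180:400].reshape(-1,3)*1000; a=np.radians(-16.7); x=np.array([np.cos(a),np.sin(a)]);y=np.array([-x[1],x[0]])
m=(W[:,2]>128)&(W[:,2]<133.5)&(np.hypot(W[:,0]-520,W[:,1]-82)<60); r=(W[m,:2]-[520,82]); X=r@x;Y=r@y
print('top X',np.percentile(X,[0,1,99,100]),'Y',np.percentile(Y,[0,1,99,100]), 'X where |Y|>18',np.percentile(X[abs(Y)>18],[0,1,99,100]))
m=(W[:,2]>136.5)&(W[:,2]<142); r=W[m,:2]-[520,82]; X=r@x;Y=r@y; k=(X>25)&(X<65); print('stud',len(X[k]),[X[k].min(),X[k].max()],[Y[k].min(),Y[k].max()])
R=cv2.Rodrigues(st['tcp_rot'])[0]
print('bar in tool', R.T@(np.array([.5201,.0838,.138])-st['tool_pos'])*1000)
E
```

```text
disc [[520.68309491  81.39118715 135.        ]]
top X [-34.45133717 -33.92822877  48.65124716  55.31452734] Y [-27.07500546 -25.78007101  26.55944782  27.02166153] X where |Y|>18 [-34.24481406 -33.52771274  40.66112057  46.23193304]
stud 538 [np.float64(32.080861937635085), np.float64(53.25287610368356)] [np.float64(-10.580172153013844), np.float64(10.777825072981768)]
bar in tool [  1.11321215   2.23319846 133.0734102 ]
```

>>> jog_arm:
  motion:
    - [-0.3,-1,2.4,20,-3.8]
    - [-0.3,0,0,25,0]
    - [-0.3,0,0,25,0]
    - [-0.3,0,0,20,0]
    - [-0.3,0,0,0,0]
    - [-0.3,0,0,0,0]
    - [-0.3,0,0,0,0]

```text
time: 3.03
tool_pos: [0.5216, 0.0819, 0.1825]
tcp_rot: [1.946, 2.465, 0.002]
wrist_force: [-0.5, -0.4, -0.3]
width: 0.349
grip_force: 0.0
```

```bash
python3 - <<'E'
from h import *
p,D,st=grab('wrist','w2'); print(st['time'],st['tool_pos'],st['width'],st['wrist_force'].round(2))
R=cv2.Rodrigues(st['tcp_rot'])[0]; print(R[:,1].round(3),R.T@(np.array([.5206,.0817,.138])-st['tool_pos'])*1000)
E
```

```text
3.0333 [0.52164073 0.08187331 0.18254776] 0.3494280653257166 [-0.53 -0.42 -0.29]
[0.973 0.232 0.002] [ 0.08091209 -1.12363562 44.54600901]
```

View pics/w2.png

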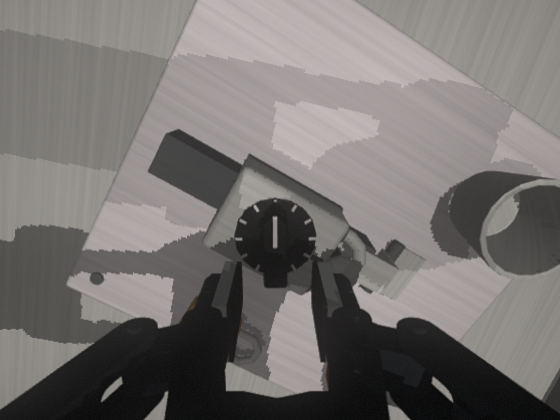

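The fingers straddle the bar symmetrically: the dial is at (275,236) and the finger midline is at about x=277. Descending.

>>> jog_arm:
  motion:
    - [-0.3,0,-1.1,15,0]
    - [-0.3,0,0,15,0]
    - [-0.3,0,0,9,0]
    - [-0.3,0,0,5,0]
    - [-0.3,0,0,0,0]
    - [-0.3,0,0,0,0]

```text
time: 3.58
tool_pos: [0.5202, 0.0816, 0.138]
tcp_rot: [1.947, 2.465, 0.001]
wrist_force: [-0.1, 0.2, -0.4]
width: 0.348
grip_force: 0.0
```

>>> jog_arm:
  motion:
    - [-0.6,0,0,0,0]
    - [-0.75,0,0,0,0]
    - [-1,0,0,0,0]
    - [-1,0,0,0,0]
    - [-1,0,0,0,0]
    - [-1,0,0,0,0]
    - [-1,0,0,0,0]
    - [-1,0,0,0,0]
  force: 50

```text
time: 4.25
tool_pos: [0.5208, 0.0817, 0.1385]
tcp_rot: [1.947, 2.464, 0.003]
wrist_force: [0.4, 1.1, 5.9]
width: 0.126
grip_force: 49.6
```

>>> jog_arm:
  motion:
    - [-1,0,0,0,3]
    - [-1,0,0,0,3]
    - [-1,0,0,0,4]
    - [-1,0,0,0,4]
    - [-1,0,0,0,4]
    - [-1,0,0,0,4]
    - [-1,0,0,0,4]
    - [-1,0,0,0,4]

```text
time: 4.92
tool_pos: [0.5206, 0.0817, 0.1385]
tcp_rot: [2.522, 1.872, 0.003]
wrist_force: [-0.3, 0.8, 6.1]
width: 0.13
grip_force: 50.0
```

```bash
cat > s.py <<'E'
from h import *
st=bot.read_state(); R=cv2.Rodrigues(st['tcp_rot'])[0]; a=np.degrees(np.arctan2(R[1,1],R[0,1]))
print(st['time'],st['tool_pos'].round(4),'yaw y',a,'dial~',a+106.7,st['wrist_force'].round(1),st['torque'].round(2),st['width'],st['grip_force'],'tilt z',R[:,2].round(4),'q6',st['q'][5])
E
python3 s.py
```

```text
4.9167 [0.5206 0.0817 0.1385] yaw y -16.827192750886624 dial~ 89.87280724911338 [-0.3  0.8  6.1] [0.01 0.1  0.  ] 0.13046976536817909 49.95971202850342 tilt z [ 1.9e-03  2.0e-04 -1.0e+00] q6 0.401985295968313
```

>>> jog_arm:
  motion:
    - [-1,0,0,0,6]
    - [-1,0,0,0,6]
    - [-1,0,0,0,6]
    - [-1,0,0,0,6]
    - [-1,0,0,0,6]
    - [-1,0,0,0,6]
    - [-1,0,0,0,6]
    - [-1,0,0,0,6]
    - [-1,0,0,0,6]
    - [-1,0,0,0,6]

```text
time: 5.75
tool_pos: [0.5203, 0.0819, 0.1385]
tcp_rot: [-3.121, -0.357, -0.002]
wrist_force: [-0.6, 0.5, 7.2]
width: 0.124
grip_force: 51.0
```

>>> jog_arm:
  motion:
    - [-1,0,0,0,6]
    - [-1,0,0,0,6]
    - [-1,0,0,0,6]
    - [-1,0,0,0,6]
    - [-1,0,0,0,4]
    - [-1,0,0,0,2]
    - [-1,0,0,0,0]
    - [-1,0,0,0,0]
    - [-1,0,0,0,0]

```text
time: 6.5
tool_pos: [0.5203, 0.0821, 0.1385]
tcp_rot: [-3.107, 0.455, -0.002]
wrist_force: [-1.1, 1.5, 6.5]
width: 0.129
grip_force: 51.5
```

```bash
python3 s.py; python3 - <<'E'
from h import *
p,D,st=grab('wrist','w3')
cv2.imwrite('pics/w3c.png',cv2.resize(p[180:420,120:440,::-1],(800,600)))
E
```

```text
6.5 [0.5203 0.0821 0.1385] yaw y -106.6535379905374 dial~ 0.04646200946260137 [-1.1  1.5  6.5] [ 0.27  0.16 -0.06] 0.12935268402751096 51.47446811199188 tilt z [ 0.0014  0.0011 -1.    ] q6 1.969476251133157
```

View pics/w3c.png

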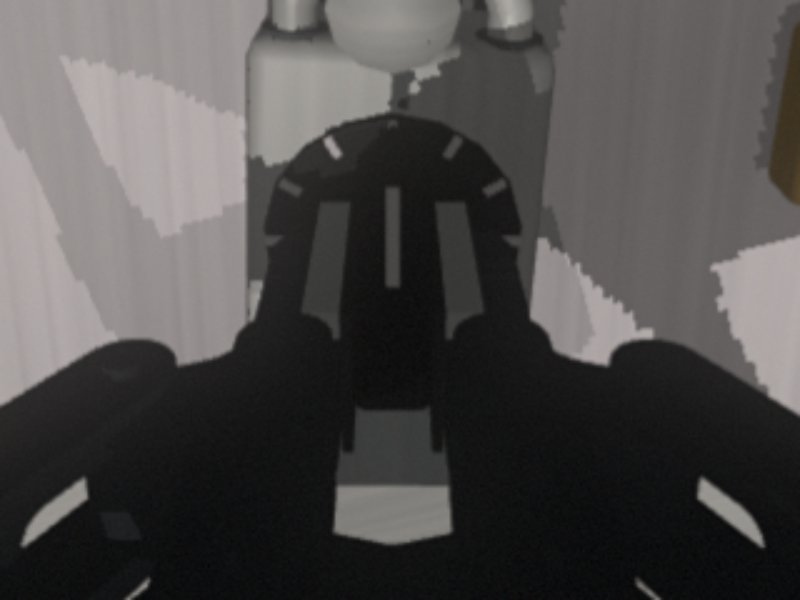

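The pointer line is at crop (393,190), pointing straight at the index mark at crop (402,102). The tick ring is symmetric, and the block's sides are parallel to the tool. The dial is at 0, so I'll rest and then pull back slowly.

>>> jog_arm:
  motion:
    - [-1,0,0,0,0]
    - [-1,0,0,0,0]
    - [-1,0,0,0,0]
    - [-1,0,0,0,0]
    - [-1,0,0,0,0]
    - [-1,0,0,0,0]
    - [-1,0,0,0,0]
    - [-1,0,0,0,0]
    - [-1,0,0,0,0]
    - [-1,0,0,0,0]
  force: 80

```text
time: 7.38
tool_pos: [0.5203, 0.0821, 0.1386]
tcp_rot: [-3.107, 0.455, -0.002]
wrist_force: [-1.3, 2.1, 7.5]
width: 0.119
grip_force: 81.8
```

>>> jog_arm:
  motion:
    - [-1,-2,0,0,0]
    - [-1,-2,0,0,0]
    - [-1,-2,0,0,0]
    - [-1,-2,0,0,0]
    - [-1,-2,0,0,0]
    - [-1,-2,0,0,0]

```text
time: 7.88
tool_pos: [0.5112, 0.0846, 0.1387]
tcp_rot: [-3.108, 0.454, -0.011]
wrist_force: [7.4, -2.2, 2.6]
width: 0.118
grip_force: 81.3
```

Force is moderate, so the shackle is sliding. Continuing.

>>> jog_arm:
  motion:
    - [-1,-2,0,0,0]
    - [-1,-2,0,0,0]
    - [-1,-2,0,0,0]
    - [-1,-2,0,0,0]
    - [-1,-2,0,0,0]
    - [-1,0,0,0,0]
    - [-1,0,0,0,0]

```text
time: 8.47
tool_pos: [0.5013, 0.0875, 0.1387]
tcp_rot: [-3.108, 0.454, -0.01]
wrist_force: [6.4, -2.2, 3.5]
width: 0.12
grip_force: 81.3
```

```bash
python3 s.py
```

```text
8.4667 [0.5013 0.0875 0.1387] yaw y -106.61989342162495 dial~ 0.08010657837505164 [ 6.4 -2.2  3.5] [-0.25 -0.95 -0.05] 0.11980713157218213 81.34325981140137 tilt z [ 6.1e-03 -5.0e-04 -1.0e+00] q6 1.9862829532354824
```

>>> jog_arm:
  motion:
    - [-1,-1,0,0,0]
    - [-1,-1,0,0,0]
    - [-1,0,0,0,0]
    - [-1,0,0,0,0]

```text
time: 8.8
tool_pos: [0.4996, 0.088, 0.1387]
tcp_rot: [-3.108, 0.454, -0.01]
wrist_force: [6.6, -1.5, 3.2]
width: 0.116
grip_force: 81.3
```

>>> jog_arm:
  motion:
    - [-1,-1,0,0,0]
    - [-1,0,0,0,0]
    - [-1,0,0,0,0]

```text
time: 9.05
tool_pos: [0.4987, 0.0883, 0.1387]
tcp_rot: [-3.108, 0.454, -0.01]
wrist_force: [6.3, -2.2, 2.9]
width: 0.12
grip_force: 81.3
```

>>> jog_arm:
  motion:
    - [-1,-1,0,0,0]
    - [-1,0,0,0,0]
    - [-1,0,0,0,0]

```text
time: 9.3
tool_pos: [0.4977, 0.0885, 0.1387]
tcp_rot: [-3.108, 0.454, -0.01]
wrist_force: [7.0, -1.9, 2.3]
width: 0.118
grip_force: 81.2
```

>>> jog_arm:
  motion:
    - [-1,-1,0,0,0]
    - [-1,0,0,0,0]
    - [-1,0,0,0,0]

```text
time: 9.55
tool_pos: [0.497, 0.0888, 0.1387]
tcp_rot: [-3.108, 0.454, -0.011]
wrist_force: [7.9, -2.6, 1.8]
width: 0.12
grip_force: 81.1
```

>>> jog_arm:
  motion:
    - [-1,-1,0,0,0]
    - [-1,0,0,0,0]
    - [-1,0,0,0,0]

```text
time: 9.8
tool_pos: [0.4969, 0.0888, 0.1388]
tcp_rot: [-3.108, 0.454, -0.014]
wrist_force: [9.9, -3.4, 0.2]
width: 0.121
grip_force: 80.8
```

The lock stopped after 24.3 mm of travel, with the force rising, so the shackle is fully drawn. Next I'll move forward 13 mm to centre the stud in the U.

>>> jog_arm:
  motion:
    - [-1,2,0,0,0]
    - [-1,2,0,0,0]
    - [-1,2,0,0,0]
    - [-1,2,0,0,0]
    - [-1,2,0,0,0]
    - [-1,2,0,0,0]
    - [-1,2,0,0,0]
    - [-1,0,0,0,0]
    - [-1,0,0,0,0]
    - [-1,0,0,0,0]

```text
time: 10.63
tool_pos: [0.5022, 0.0869, 0.1386]
tcp_rot: [-3.108, 0.455, 0.014]
wrist_force: [-14.9, 3.8, 21.9]
width: 0.121
grip_force: 83.8
```

```bash
python3 s.py; python3 - <<'E'
from h import *
p,D,st=grab('wrist','w4')
cv2.imwrite('pics/w4c.png',cv2.resize(p[100:340,120:440,::-1],(800,600)))
E
```

```text
10.6333 [0.5022 0.0869 0.1386] yaw y -106.65872648173323 dial~ 0.04127351826677739 [-14.9   3.8  21.9] [ 0.63  2.39 -0.03] 0.12109565480496541 83.79082202911377 tilt z [-0.0089  0.0022 -1.    ] q6 1.9800079842498777
```

View pics/w4c.png

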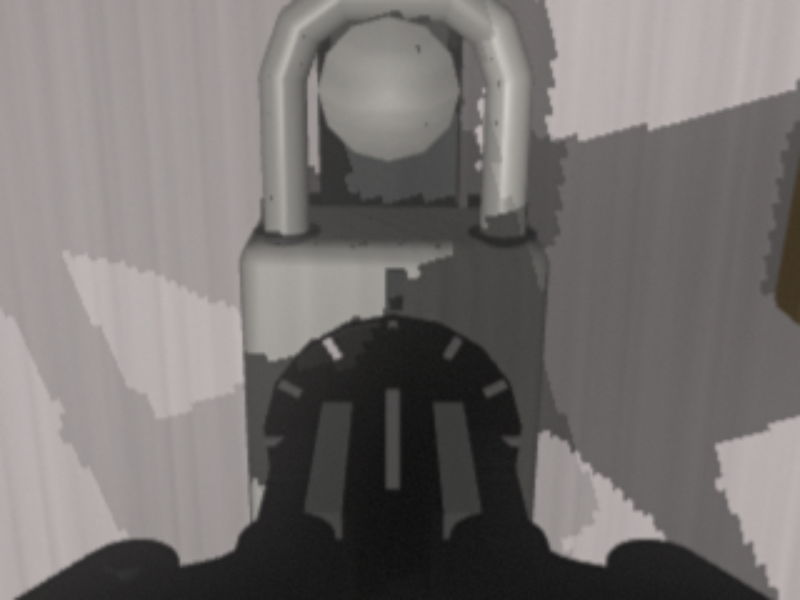

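The stud head, at crop (390,88), now sits inside the open U but close to the cross bar. The lock moved only 5.5 mm of the 13. The tool is pressing down with 22 N, which causes friction. I'll ease the tool up slightly so the lock can slide.

>>> jog_arm:
  motion:
    - [-1,0,0,-0.5,0]
    - [-1,0,0,-0.5,0]
    - [-1,0,0,0,0]

```text
time: 10.93
tool_pos: [0.5025, 0.0867, 0.1386]
tcp_rot: [-3.108, 0.455, 0.013]
wrist_force: [-10.9, 3.2, 14.2]
width: 0.123
grip_force: 82.9
```

```bash
python3 s.py
```

```text
10.9333 [0.5025 0.0867 0.1386] yaw y -106.64929050259612 dial~ 0.05070949740388642 [-10.9   3.2  14.2] [ 0.58  1.72 -0.04] 0.12328826983722059 82.91122198104858 tilt z [-0.0081  0.0018 -1.    ] q6 1.979954622818663
```

>>> jog_arm:
  motion:
    - [-1,0,0,-0.5,0]
    - [-1,0,0,-0.5,0]
    - [-1,0,0,-0.3,0]
    - [-1,0,0,0,0]
    - [-1,0,0,0,0]

```text
time: 11.35
tool_pos: [0.5031, 0.0861, 0.1387]
tcp_rot: [3.108, -0.455, -0.011]
wrist_force: [-6.0, 1.9, 6.1]
width: 0.117
grip_force: 81.7
```

```bash
python3 s.py
```

```text
11.35 [0.5031 0.0861 0.1387] yaw y -106.64298092192469 dial~ 0.0570190780753137 [-6.   1.9  6.1] [0.39 0.86 0.02] 0.11711431424107593 81.7139732837677 tilt z [-6.7e-03  9.0e-04 -1.0e+00] q6 1.9799857542272463
```

>>> jog_arm:
  motion:
    - [-1,1,0,-0.4,0]
    - [-1,1,0,-0.3,0]
    - [-1,1,0,-0.2,0]
    - [-1,0,0,0,0]
    - [-1,0,0,0,0]

```text
time: 11.77
tool_pos: [0.5085, 0.0844, 0.1393]
tcp_rot: [3.108, -0.454, -0.003]
wrist_force: [0.6, 0.0, -4.9]
width: 0.115
grip_force: 80.2
```

```bash
python3 s.py
```

```text
11.7667 [0.5085 0.0844 0.1393] yaw y -106.63491386093197 dial~ 0.06508613906802907 [ 0.6  0.  -4.9] [ 0.09 -0.01 -0.07] 0.11452313509903916 80.24547100067139 tilt z [-1.8e-03 -6.0e-04 -1.0e+00] q6 1.9776621495388693
```

```bash
python3 - <<'E'
from h import *
p,D,st=grab('wrist','w5')
cv2.imwrite('pics/w5c.png',cv2.resize(p[100:340,120:440,::-1],(800,600)))
E
```

```text
(no output)
```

View pics/w5c.png

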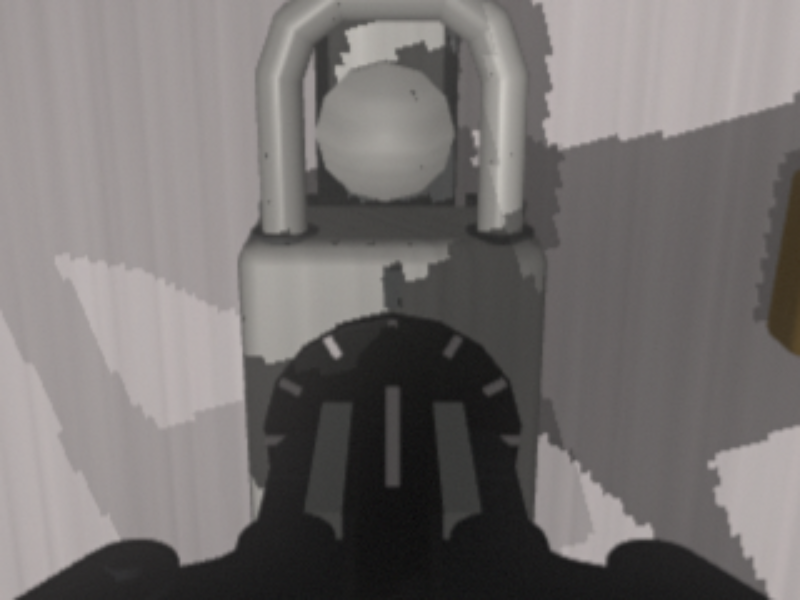

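The stud head, crop (387,130), is now midway in the open U and clear on all sides. The shackle is still drawn, and the tool carries 4.9 N, which matches the lock's weight. Lifting.

>>> jog_arm:
  motion:
    - [-1,0,0,-3,0]
    - [-1,0,0,-3,0]
    - [-1,0,0,-3,0]
    - [-1,0,0,-3,0]
    - [-1,0,0,-3,0]
    - [-1,0,0,-4,0]
    - [-1,0,0,-4,0]
    - [-1,0,0,-4,0]
    - [-1,0,0,-4,0]
    - [-1,0,0,-4,0]

```text
time: 12.65
tool_pos: [0.5093, 0.0847, 0.176]
tcp_rot: [-3.109, 0.454, -0.0]
wrist_force: [-0.0, -0.2, -5.8]
width: 0.123
grip_force: 80.2
```

>>> jog_arm:
  motion:
    - [-1,0,0,-10,0]
    - [-1,0,0,-12,0]
    - [-1,0,0,-12,0]
    - [-1,0,0,-12,0]
    - [-1,0,0,-12,0]
    - [-1,0,0,-12,0]
    - [-1,0,0,-9,0]
    - [-1,0,0,-5,0]
    - [-1,0,0,0,0]
    - [-1,0,0,0,0]

```text
time: 13.48
tool_pos: [0.5092, 0.0847, 0.2596]
tcp_rot: [-3.109, 0.454, -0.0]
wrist_force: [-0.3, 0.3, -4.5]
width: 0.12
grip_force: 80.2
```

>>> jog_arm:
  motion:
    - [-1,0,0,0,0]
    - [-1,0,0,0,0]
    - [-1,0,0,0,0]
    - [-1,0,0,0,0]
    - [-1,0,0,0,0]
    - [-1,0,0,0,0]

```text
time: 13.98
tool_pos: [0.5091, 0.0847, 0.2592]
tcp_rot: [3.108, -0.454, -0.001]
wrist_force: [-0.2, -0.4, -4.8]
width: 0.114
grip_force: 80.2
```

```bash
python3 s.py; python3 - <<'E'
from h import *
a,D,st=grab('wrist','w6'); P=cloud('wrist',D,st); T=st['tool_pos']
# block top plane: 6 mm (TCP 38.5 mm above underside, top 32 mm) below the TCP
m=(abs(P[...,2]-(T[2]-.0065))<.006)&(np.hypot(P[...,0]-T[0],P[...,1]-T[1])<.06)
n=np.nonzero(m); ok=n[0]<205; q=P[n[0][ok],n[1][ok]]; s=np.linalg.svd(q-q.mean(0))[2][2]; print(len(q),q.mean(0),'normal',s*np.sign(s[2]))
b,_,_=grab('scene','s6')
cv2.imwrite('pics/end.png',np.hstack([cv2.resize(a[60:360,100:460],(400,333)),cv2.resize(b[110:290,240:456],(400,333))])[:,:,::-1])
E
```

```text
13.9833 [0.5091 0.0847 0.2592] yaw y -106.63283434584149 dial~ 0.06716565415851505 [-0.2 -0.4 -4.8] [0.   0.08 0.02] 0.11384698663938488 80.23824691772461 tilt z [-4.e-04 -0.e+00 -1.e+00] q6 1.9776073256014413
2798 [0.54794816 0.07270354 0.24936244] normal [ 0.14785306 -0.04316334  0.988067  ]
```

View pics/end.png

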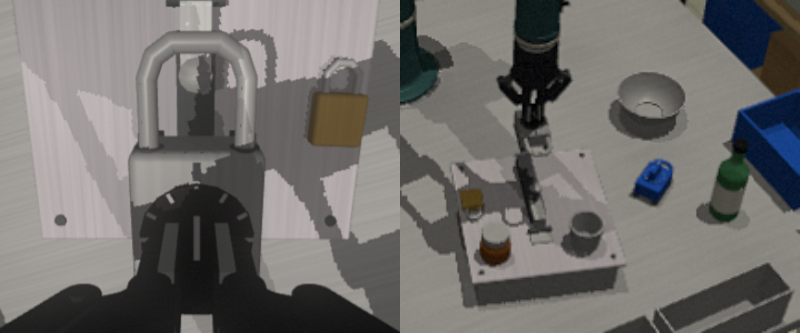

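The lock is held clear above the rail with its shackle drawn out, at left (197,90), and nothing else has moved. The plane fit took in the rounded shackle, so I'll recheck the level on the block top only.

```bash
python3 - <<'E'
from h import *
def chk(tag,T,zt):
    z=np.load(f'pics/{tag}.npz',allow_pickle=True); st=z['st'][0]; P=cloud('wrist',z['D'],st).reshape(-1,3)
    a=np.radians(-16.7); r=P[:,:2]-T[:2]; X=r@[np.cos(a),np.sin(a)]; Y=r@[-np.sin(a),np.cos(a)]
    q=np.c_[X,Y,P[:,2]][(X>12)&(X<31)&(abs(Y)<24)&(np.hypot(X,Y)>25)&(abs(P[:,2]-zt)<.006)]
    c=np.linalg.lstsq(np.c_[q[:,:2],np.ones(len(q))],q[:,2],rcond=None)[0]; print(tag,len(q),'tilt deg',np.degrees(c[:2]).round(2),'top z',c[2].round(4))
for t,T,zt in(('w3',[.5203,.0821],.132),('w6',[.5091,.0847],.252)): chk(t,T,zt)
E
```

```text
w3 0 tilt deg [0. 0.] top z 0.0
w6 0 tilt deg [0. 0.] top z 0.0
```

```bash
python3 - <<'E'
from h import *
for tag,T,zt in(('w3',[.5203,.0821],.132),('w6',[.5091,.0847],.252)):
    z=np.load(f'pics/{tag}.npz',allow_pickle=True); st=z['st'][0]; P=cloud('wrist',z['D'],st).reshape(-1,3)
    a=np.radians(-16.7); r=(P[:,:2]-T)*1000; X=r@[np.cos(a),np.sin(a)]; Y=r@[-np.sin(a),np.cos(a)]; Z=P[:,2]*1000
    k=(X>12)&(X<31)&(abs(Y)<24)&(np.hypot(X,Y)>25)&(abs(Z-zt*1000)<6)
    c=np.linalg.lstsq(np.c_[X[k],Y[k],np.ones(k.sum())],Z[k],rcond=None)[0]; print(tag,k.sum(),'tilt deg',np.degrees(c[:2]).round(2),'top z',c[2].round(1))
E
```

```text
w3 2547 tilt deg [ 1.09 -0.28] top z 131.6
w6 2536 tilt deg [ 0.57 -0.22] top z 252.4
```

Level within about 1°, and the lock sits 12.1 cm above its seat. Handing in.

```bash
python3 -c "
from workcell import bot
print(bot.finish_job())"
```

```text
the job is handed in; nothing more can be done
None
```

The job is handed in: the dial was turned to its mark, the shackle drawn fully open on the rail, and the lock lifted off the stud, held level about 12 cm above its seat; in the last pictures nothing else had moved.

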